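# Clear the glass bench: sort the glass into its trays, solder reel onto its stand

## Robot

A 6-joint arm with a two-finger parallel gripper is mounted at the origin on the work surface. World frame = base frame: x ahead of the robot, y to its left, z up, the work surface at z = 0. Lengths are in m, angles in rad, forces in N, time in s.
With the tool pointing down it reaches from about 0.35 to 0.8 m from the base axis. Payload 7.3 kg.
Tool frame: the origin (TCP) lies between the finger pads; the fingertips stand 25 mm ahead of it and the grasp point (between the pads) lies 6 mm ahead of it (r.tip_extent is the distance from the TCP to the fingertips, in m); z points along the fingers, y is the line along which they close (so a half turn about z gives the same grasp; the last joint's range is limited). The gripper opens to 85 mm and grips with 20 to 120 N. Pads are 22 mm wide; open, the fingers measure 114 mm over their backs; the gripper's body (76 mm by 85 mm) begins 54 mm behind the grasp point. The pads swing forward as they close: fully open they stand 13 mm farther back than shut.
Start: joints at [1.179, 0.342, 1.524, -0, 1.275, -0.146], TCP at [0.128, 0.509, 0.256] pointing down, gripper open.
Joint ranges: [-2.53, 2.53], [-0.77, 2.02], [0.04, 2.7], [-1, 4.14], [0.28, 2.66], [-3.11, 3.11]. Speed limits (rad/s): [2.57, 2.57, 3.14, 3.14, 3.14, 3.14].

## Interface

Orientations are given as a unit quaternion [x, y, z, w].
In Python, from workcell import r, command_gripper, optics gives the robot as it stands. The module is installed in compiled form; this text tells all that it offers. Calls block until the motion is done:
- r.reach(position, orientation): joint-space move of the TCP to a pose.
- r.move_straight(position, orientation=None, speed=0.15, max_force=None): straight line of the TCP; orientation=None keeps the orientation; speed is the mean speed in m/s. With max_force (N) it stops when the force on the tool has changed by that much, and returns True; else False.
- r.movej(angles): joint-space move.
- command_gripper(opening, force=None): finger opening in m; force is the grip in N (None keeps the last); returns when the fingers have stopped.
- r.hold(seconds).
- r.solve_ik(position, orientation): joint angles nearest the present ones, or None.
- r.read_state(): the state.
- optics.get_image(name): name is "scene" or "top" or "wrist"; returns (picture, depth): 480x640x3 uint8, red, green, blue; 480x640 float32, m along the optical axis (not along the pixel's ray), 0 where there is no reading.
- optics.camera_model(name): a dict with "K" (3x3 intrinsics, pixels), "k1" (the pictures are not rectified: a ray, as slopes to the right and down, at radius r is drawn at 1 + k1 r^2 times it, then the intrinsics apply), "R" (3x3) and "t" (3): a world point X has camera coordinates R X + t; the wrist camera has in their place "tool_from_camera" (4x4, takes a point from camera to tool coordinates, whose origin is the TCP and whose axes are the flange's). Camera axes: x right, y down, z forward; pixel columns grow to the right and rows downward; lengths in m; the calibration is good to about 2 mm. A picture is of the moment at which its call begins: read the wrist's pose just before it. camera_model takes no time and is no camera call.
A pose or a line that the arm cannot do raises r.PlanningError and nothing moves.
- r.finish_job(): hands the job in; it is judged then, once.
The state is a dict: "time_s": time; "joint_positions": joint angles; "dq": joint speeds; "tau": joint torques, N m; "eef_pos": TCP position; "eef_rot": TCP orientation; "contact_force": force on the tool from outside, world axes, zero at the start; "torque": the same for the moment, N m; "grip_width": finger opening in m; "grip_force": force on a finger pad.
Only numpy, scipy, OpenCV 4.12 (cv2) and the standard library are available. Lean on these libraries where they do the work, as an engineer would, in place of code of your own. Each camera call takes 0.05 s, during which the arm holds its last target. There are 200 camera calls.

## Task

Clear the bench after the class: put the two loose round nuggets into the tray that already holds nuggets and the two loose square bevels into the tray that already holds bevels, each set down (not dropped) to lie flat on the tray's floor, not on another piece. Put the solder reel back on its stand, the spindle through its bore, right down on the base. Leave the other things on the bench where they are.

Things in the scene. Friction and masses are not known exactly. Their poses are not given: they have to be found in the camera images.
- nugget1_mid (a point): loose flat-backed round glass nugget, green glass, 32 mm across and 11.5 mm high (its side is upright from 2 to 6 mm above its flat underside), 19 g, lying on the bench flat side down; the point is on its axis 5.75 mm above its underside, z up
- nugget2_mid (a point): loose flat-backed round glass nugget, green glass, 32 mm across and 11.5 mm high (its side is upright from 2 to 6 mm above its flat underside), 19 g, lying on the bench flat side down; the point is on its axis 5.75 mm above its underside, z up
- bevel1_mid (a point): loose square glass bevel, the same green glass, 40 x 40 mm and 6 mm thick, 24 g, lying flat on the bench; the point is at its centre 3 mm above its underside, x and y along its edges, z up
- bevel2_mid (a point): loose square glass bevel, the same green glass, 40 x 40 mm and 6 mm thick, 24 g, lying flat on the bench; the point is at its centre 3 mm above its underside, x and y along its edges, z up
- nugget_tray: the tray that already holds round nuggets, fixed: white, open, outside 156 mm (its x) by 176 mm (its y) by 30 mm high, walls and floor 3 mm; origin at the centre of its underside, z up. Four nuggets (fixed, 11.5 mm high) lie along its +x side, from x = +36 mm; the floor from there to the -x wall (inner face x = -75 mm) is free over the inside width (y = -85 to +85 mm)
- bevel_tray: the tray that already holds square bevels, fixed: white, open, outside 156 mm (its x) by 176 mm (its y) by 30 mm high, walls and floor 3 mm; origin at the centre of its underside, z up. Three bevels (fixed, 6 mm high) lie along its +x side, from x = +25 mm; the floor from there to the -x wall (inner face x = -75 mm) is free over the inside width (y = -85 to +85 mm)
- reel_mid (a point): loose reel of solder wire standing upright on the bench, silvery wire between black flanges, 54 mm across and 50 mm high, with an 18 mm bore right through its axis, 0.2 to 0.45 kg; alike either way up; the point is on its axis half-way up, z along the axis
- stand: solder reel stand, fixed: round grey base 100 mm across, 12 mm thick, with an upright steel spindle 11 mm across at its centre, rounded tip 76 mm above the bench. A thin wire guide (4 mm rod with an eyelet) stands on its +x side, 42 to 57 mm from the spindle axis, up to 58 mm above the bench: keep fingers clear. Origin on the spindle axis at the bench top, z up
- spindle_tip (a point): top of the spindle, on its axis, 76 mm above the bench
- flux_jar: bystander: white jar with black lid, 50 mm across, 50 mm high, loose; origin at the centre of its underside
- foil_roll: bystander: flat roll of copper foil lying on the bench, 54 mm across, 8 mm high, with a hole in the middle, loose; origin at the centre of its underside
- grinder_bit: bystander: small brass stepped cylinder (a glass grinder's head), 25 mm across, 28 mm high, loose; origin at the centre of its underside
- oil_bottle: bystander: small amber bottle with black cap, 40 mm across, 104 mm high, loose; origin at the centre of its underside
- spray_bottle: bystander: white bottle, 56 mm across, with a green trigger head, 165 mm high in all, that reaches 46 mm from the axis to its -x side, loose; origin at the centre of its underside

How it is judged:
At the end, for the whole second after the job is handed in: Both nuggets in the nugget tray and both bevels in the bevel tray, each on the floor (within 3 mm, tilt under 0.15 rad); the reel over the spindle (axis within 8 mm), down on the base (within 3.5 mm), tilt under 0.1 rad; all released and at rest (x of nugget1_mid in the frame of nugget_tray between -0.075 and 0.075 m and y of nugget1_mid in the frame of nugget_tray between -0.085 and 0.085 m and z of each of nugget1_mid, nugget2_mid in the frame of nugget_tray below 0.0115 m and angle between each of nugget1_mid, nugget2_mid, bevel1_mid, bevel2_mid's own z axis and vertical below 0.15 rad and linear speed of each of nugget1, nugget2, bevel1, bevel2, reel below 0.02 m/s and x of nugget2_mid in the frame of nugget_tray between -0.075 and 0.075 m and y of nugget2_mid in the frame of nugget_tray between -0.085 and 0.085 m and x of bevel1_mid in the frame of bevel_tray between -0.075 and 0.075 m and y of bevel1_mid in the frame of bevel_tray between -0.085 and 0.085 m and z of each of bevel1_mid, bevel2_mid in the frame of bevel_tray below 0.009 m and x of bevel2_mid in the frame of bevel_tray between -0.075 and 0.075 m and y of bevel2_mid in the frame of bevel_tray between -0.085 and 0.085 m and horizontal distance between reel_mid and stand below 0.008 m and z of reel_mid in the frame of stand below 0.0405 m and angle between reel_mid's own z axis and vertical below 0.1 rad); the robot touches nothing.
It fails at once if a bystander (flux jar, foil roll, grinder head, oil bottle or spray bottle) pushed more than 20 mm from its place or knocked over (distance of any of flux_jar, foil_roll, grinder_bit, oil_bottle, spray_bottle from where it was at the start of the episode above 0.02 m or angle between any of flux_jar, foil_roll, grinder_bit, oil_bottle, spray_bottle's own z axis and vertical above 0.5 rad).
It fails at once if a piece of glass dropped or thrown: moving faster than 0.8 m/s (a fall of about 33 mm) with the fingers off it ((linear speed of nugget1 above 0.8 m/s and contact force between nugget1 and the fingers below 0.01 N) or (linear speed of nugget2 above 0.8 m/s and contact force between nugget2 and the fingers below 0.01 N) or (linear speed of bevel1 above 0.8 m/s and contact force between bevel1 and the fingers below 0.01 N) or (linear speed of bevel2 above 0.8 m/s and contact force between bevel2 and the fingers below 0.01 N)).
It also fails if it takes over 72 s, if anything falls off the work surface, if the arm or the gripper's body presses on something with over 40 N, if the wrist force passes 120 N, or if a joint passes its speed limit or range.

## Working session

There is one attempt and no reset: what is moved stays moved. The work goes in short steps, each a Python script; the robot and the scene stay as the last script left them, time stands still between calls to the robot, and variables do not carry over. Pictures are saved under pics/ and viewed, at most 10 in all, crops included, and the job is handed in when it is done.

```bash
mkdir -p pics
python3 - <<'E'
from workcell import r, command_gripper, optics
import numpy as np, cv2
for n in ("top","scene"):
    p,d=optics.get_image(n); cv2.imwrite(f"pics/{n}0.png",p[:,:,::-1]); np.savez(f"pics/{n}0.npz",p=p,d=d)
    print(n,optics.camera_model(n))
print(optics.camera_model("wrist"));s=r.read_state();print(s)
E
```

```text
top {'K': array([[440.88511279,   0.        , 318.10439963],
       [  0.        , 440.88511279, 236.61476773],
       [  0.        ,   0.        ,   1.        ]]), 'k1': -0.04089960462840008, 'R': array([[-0.01978887, -0.9997808 ,  0.00683775],
       [-0.99941477,  0.01958984, -0.02804218],
       [ 0.02790208, -0.00738867, -0.99958335]]), 't': array([0.00956495, 0.54131487, 0.87245993])}
scene {'K': array([[597.11128591,   0.        , 311.61323017],
       [  0.        , 597.11128591, 241.05722519],
       [  0.        ,   0.        ,   1.        ]]), 'k1': 0.025030836234550505, 'R': array([[ 0.55508213,  0.8317375 ,  0.00982663],
       [ 0.70984794, -0.46751162, -0.52682899],
       [-0.43358936,  0.29940877, -0.8499145 ]]), 't': array([-0.29467011, -0.35410054,  1.54420417])}
{'K': array([[377.95890911,   0.        , 319.04119576],
       [  0.        , 377.95890911, 243.41879314],
       [  0.        ,   0.        ,   1.        ]]), 'k1': 0.009341223725124435, 'tool_from_camera': array([[ 5.66619238e-04, -9.54440720e-01, -2.98400051e-01,
         7.69434015e-02],
       [ 9.99
[... 266 characters left out ...]
_positions': array([ 1.17897640e+00,  3.42657684e-01,  1.52488732e+00,  1.58433564e-05,
        1.27539430e+00, -1.45977582e-01]), 'dq': array([ 1.87587032e-03, -1.14087900e-03, -2.54333884e-03, -1.40149739e-03,
       -8.12333100e-06, -5.52510712e-04]), 'tau': array([ 3.27266564e-03, -4.34448910e+01, -2.46493345e+01, -6.89960984e-05,
        4.59267525e-03,  7.95606013e-06]), 'eef_pos': array([0.12761581, 0.50893854, 0.25570495]), 'eef_rot': array([ 1.22614125e-01,  9.92454192e-01, -6.47116093e-04, -1.86187094e-04]), 'contact_force': array([-0.04791655, -0.45652685,  0.4182252 ]), 'torque': array([-0.00122153,  0.00959361,  0.00426844]), 'grip_force': 0.0, 'grip_width': 0.08600553842469327}
```

View pics/top0.png

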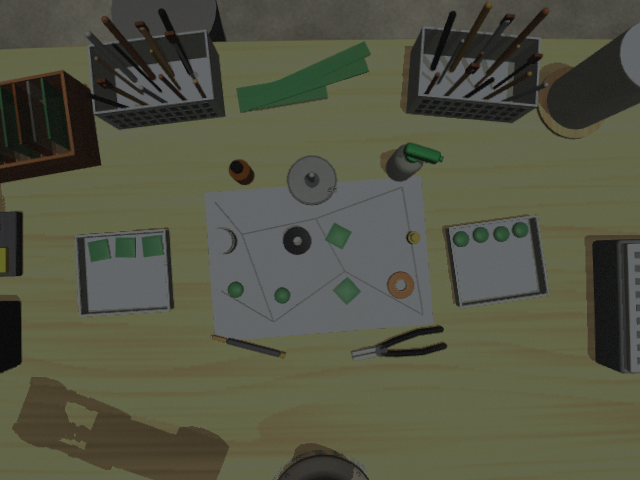

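View pics/scene0.png

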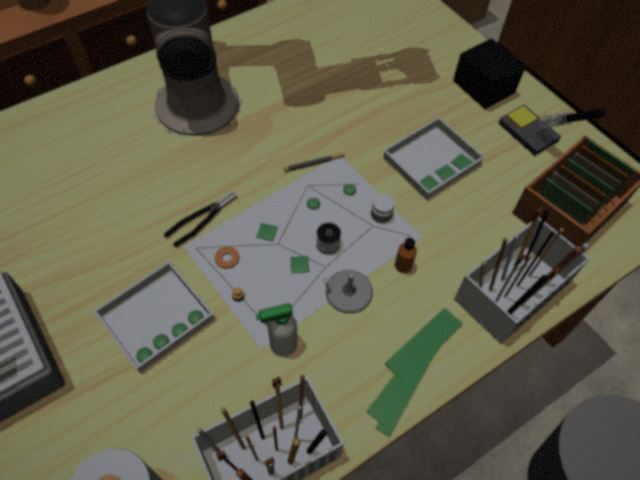

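```bash
cat > h.py <<'E'
import numpy as np, cv2
from scipy.spatial.transform import Rotation as Ro
from scipy.optimize import least_squares
def world_pose(cam,s=None):
    """R,c with world = R@cam + c"""
    if s is None: return cam["R"].T, -cam["R"].T@cam["t"]
    T=cam["tool_from_camera"]; Rt=Ro.from_quat(s["eef_rot"]).as_matrix()
    return Rt@T[:3,:3], Rt@T[:3,3]+s["eef_pos"]
def rays(uv,cam):
    n=cv2.undistortPoints(np.asarray(uv,float).reshape(-1,1,2),cam["K"],np.array([cam["k1"],0,0,0]))[:,0]
    return np.c_[n,np.ones(len(n))]
def plane(uv,z,cam,s=None):
    R,c=world_pose(cam,s); w=rays(uv,cam)@R.T
    return c+w*((z-c[2])/w[:,2])[:,None]
def cloud(d,cam,s=None):
    R,c=world_pose(cam,s); v,u=np.mgrid[:480,:640]
    P=(rays(np.c_[u.ravel(),v.ravel()],cam)*d.reshape(-1,1))@R.T+c
    P[d.ravel()==0]=np.nan
    return P.reshape(480,640,3)
def circ(P,r0=None):
    m=np.median(P[:,:2],0)
    f=lambda q: np.hypot(P[:,0]-q[0],P[:,1]-q[1])-(q[2] if r0 is None else r0)
    return least_squares(f,[*m,.02],loss="soft_l1",f_scale=.001).x
def greens(p):
    p=p.astype(int); m=((p[:,:,1]>p[:,:,0]*1.5)&(p[:,:,1]>p[:,:,2]*1.15)&(p[:,:,1]>35)).astype(np.uint8)
    return cv2.findContours(m,cv2.RETR_EXTERNAL,cv2.CHAIN_APPROX_NONE)[0]
E
cat > m.py <<'E'
from h import *
from workcell import optics, r
cam=optics.camera_model("top"); a=np.load("pics/top0.npz"); p,d=a["p"],a["d"]; C=cloud(d,cam)
print("tip",r.tip_extent)
for c in greens(p):
    if cv2.contourArea(c)<60: continue
    W=plane(c[:,0],.004,cam)[:,:2]; q=cv2.minAreaRect((W*1000).astype(np.float32))
    print("green",c[:,0].mean(0).round(),np.round(q[0],1),np.round(q[1],1),round(q[2],1))
def box(u0,u1,v0,v1,z0,z1):
    B=C[v0:v1,u0:u1].reshape(-1,3); return B[(B[:,2]>z0)&(B[:,2]<z1)]
print("bench z",np.nanmedian(C[345:355,300:340,2]))
for n,b in (("btray",(70,180,220,325)),("ntray",(438,555,208,312))):
    B=box(*b,.022,.04); q=cv2.minAreaRect((B[:,:2]*1000).astype(np.float32)); print(n,len(B),np.round(q[0],1),np.round(q[1],1),round(q[2],1),np.median(B[:,2]))
for n,b in (("reel",(270,325,212,268,.04,.06)),("base",(280,345,150,210,.006,.018)),("spindle",(296,328,165,200,.055,.085)),("guide",(280,345,150,210,.025,.062)),("jar",(210,240,225,260,.04,.06)),("bit",(402,425,228,248,.02,.035)),("oil",(225,255,155,190,.06,.12)),("spray",(380,450,135,185,.08,.2)),("foil",(385,418,268,300,.004,.015))):
    B=box(*b); print(n,len(B),np.round(B.mean(0)*1000,1),np.round((B.min(0)+B.max(0))*500,1),np.round(np.ptp(B,0)*1000,1)) if len(B) else print(n,0)
E
python3 m.py
```

```text
tip 0.025
green [282. 295.] [425.8  73.8] [28.2 26.8] 44.0
green [235. 289.] [440. 167.] [28.  27.9] 88.9
green [350. 287.] [438.1 -62.6] [37.4 20.3] 37.5
green [ 99. 250.] [523.8 441.8] [38.1 38.8] 10.0
green [125. 247.] [528.2 387.9] [37.1 36.2] 89.0
green [152. 246.] [529.7 332.6] [38.5 38.9] 5.9
green [461. 239.] [ 531.1 -289.2] [28.6 28.3] 88.4
green [480. 234.] [ 539.4 -328.3] [28.7 26.3] 88.9
green [501. 234.] [ 540.6 -371.5] [27.3 27.7] 43.1
green [338. 236.] [542.7 -40.8] [37.3 37.8] 60.2
green [520. 229.] [ 547.9 -411. ] [29.1 26.4] 88.9
green [424. 152.] [ 707.6 -219. ] [78.7 22.8] 72.0
green [  3. 117.] [801.9 644.5] [125.3   5.4] 8.1
green [ 45. 108.] [816.8 554.3] [127.6   6. ] 8.2
green [305.  81.] [853.8  18.1] [ 80.8 289.1] 19.6
bench z 0.0006482829178543481
btray 1178 [477.9 383.9] [161.5 180.1] 2.8 0.031322438299618616
ntray 1149 [ 485.9 -353.8] [162.1 181.6] 6.7 0.03174274934689281
reel 549 [534.4  39.3  50.4] [534.6  39.5  48.5] [53.3 53.3 12.6]
base 1863 [655.1   9.4  12.3] [656.1   4.6  12. ] [ 99.  108.6  11.9]
spindle 37 [654.5   9.3  71.8] [655.3   9.4  67.3] [ 9.4  9.5 23.2]
guide 44 [639.1 -15.   51.4] [639.1 -11.8  43.8] [31.4 52.7 34.7]
jar 484 [536.  184.8  50.4] [535.6 184.   47.6] [45.9 43.  14.3]
bit 87 [ 535.7 -188.1   25.6] [ 536.6 -189.1   25.8] [23.6 21.9 11.6]
oil 365 [665.9 141.8  81.8] [668.9 144.5  83.6] [39.  38.7 46.3]
spray 1070 [ 670.7 -166.2  135.5] [ 677.1 -175.1  124.8] [53.  73.4 89.6]
foil 496 [ 442.2 -162.4    8.4] [ 443.7 -163.8    8.8] [62.2 62.   9.7]
```

```bash
cat >> h.py <<'E'
def quat(a):
    """tool down, fingers closing along world angle a"""
    y=np.array([np.cos(a),np.sin(a),0]); z=np.array([0,0,-1.]); return Ro.from_matrix(np.c_[np.cross(y,z),y,z]).as_quat()
E
python3 - <<'E'
from h import *
from workcell import optics, r
r.reach([.50,.045,.27],quat(np.pi/2))
s=r.read_state(); p,d=optics.get_image("wrist"); cam=optics.camera_model("wrist")
np.savez("pics/w1.npz",p=p,d=d,pos=s["eef_pos"],rot=s["eef_rot"]); cv2.imwrite("pics/w1.png",p[:,:,::-1])
C=cloud(d,cam,s)
print(s["time_s"],s["eef_pos"])
for c in greens(p):
    if cv2.contourArea(c)<150: continue
    W=plane(c[:,0],.004,cam,s)[:,:2]; q=cv2.minAreaRect((W*1000).astype(np.float32))
    print("green",c[:,0].mean(0).round(),np.round(q[0],1),np.round(q[1],1),round(q[2],1))
P=C.reshape(-1,3)
def near(x,y,R,z0,z1): return P[(np.hypot(P[:,0]-x,P[:,1]-y)<R)&(P[:,2]>z0)&(P[:,2]<z1)]
for n,b in (("reel",(.534,.039,.045,.045,.055)),("base",(.655,.009,.065,.007,.016)),("spin",(.655,.009,.015,.066,.09)),("guide",(.655,.009,.07,.03,.065)),("bench",(.40,0,.05,-.02,.02))):
    B=near(*b)
    if n=="guide": B=B[np.hypot(B[:,0]-.655,B[:,1]-.009)>.03]
    if len(B): print(n,len(B),np.round(B.mean(0)*1000,1),np.round((B.min(0)+B.max(0))*500,1),np.round(np.ptp(B,0)*1000,1))
    else: print(n,0)
E
```

```text
2.2333 [0.49988797 0.04574245 0.27001058]
green [238. 243.] [542.4 -39.4] [38.8 40.1] 60.7
green [633. 231.] [528.9 371.9] [41.9 16.2] 14.2
green [597. 232.] [529.5 336.8] [40.4 34.8] 5.5
green [443. 143.] [439.2 167.2] [29.3 31.4] 0.0
green [348. 129.] [426.4  74.4] [29.9 29.8] 64.5
green [215. 135.] [432.8 -54.6] [39.1 39.5] 42.4
reel 2145 [533.7  41.5  49.1] [534.1  41.4  48.2] [52.9 53.   6.3]
base 4800 [650.4  12.3  10.9] [654.5  11.7  11.5] [97.5 98.7  9. ]
spin 126 [653.3  11.5  72. ] [655.   11.3  70.9] [10.8 11.2  9.7]
guide 121 [630.7 -31.9  50.6] [630.4 -32.   44. ] [14.4 11.  27.7]
bench 9186 [ 3.985e+02 -1.000e-01 -3.000e-01] [399.9  -0.    1. ] [99.5 99.6  9.3]
```

View pics/w1.png

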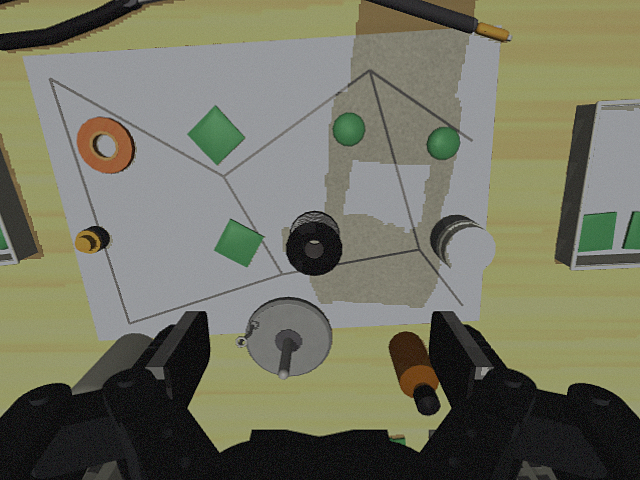

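The wrist view shows every loose piece clear of its neighbours: bevels at (215,135) and (238,243), nuggets at (348,129) and (443,143), reel at (314,243), spindle at (285,340), with the guide on its left. I'll move the first nugget now.

```bash
cat >> h.py <<'E'
from workcell import r, optics, command_gripper
H=.13
D=np.deg2rad
TR={"n":((.4859,-.3538),D(6.9)),"b":((.4779,.3839),D(2.9))}
def tray(k,x,y):
    c,a=TR[k]; return np.array([c[0]+x*np.cos(a)-y*np.sin(a),c[1]+x*np.sin(a)+y*np.cos(a)]),a+np.pi/2
def best(a):
    a=a%np.pi; return a
def pick(xy,a,pre,force,z=None,lift=.003):
    q=quat(a); command_gripper(pre)
    r.reach([*xy,H],q); r.move_straight([*xy,.045],q,speed=.2)
    if z is None:
        hit=r.move_straight([*xy,.012],q,speed=.04,max_force=5); z0=r.read_state()["eef_pos"][2]
        print("touch",hit,z0); z=z0+lift
    r.move_straight([*xy,z],q,speed=.05)
    command_gripper(0.0,force); s=r.read_state()
    print("grip",s["grip_width"],s["grip_force"],"z",z,s["eef_pos"],"t",s["time_s"])
    r.move_straight([*xy,H],q,speed=.2); print("held",r.read_state()["grip_width"])
    return z
def place(xy,a,z,opening):
    """z: TCP height at which the piece should touch"""
    q=quat(a); r.reach([*xy,H],q); r.move_straight([*xy,z+.012],q,speed=.2)
    hit=r.move_straight([*xy,z-.004],q,speed=.03,max_force=4); s=r.read_state()
    print("down",hit,s["eef_pos"][2],"expected",z)
    command_gripper(opening); r.move_straight([*xy,H],q,speed=.2)
    s=r.read_state(); print("t",s["time_s"],"w",s["grip_width"])
E
python3 - <<'E'
from h import *
a=D(90); z=pick((.4262,.0742),a,.044,25)
t,b=tray("n",-.03,.035); place(t,b,z+.003,.046)
E
```

```text
touch True 0.022935256559994538
grip 0.030117449436854384 24.518728838302195 z 0.025935256559994537 [0.42607168 0.0742018  0.02584945] t 5.1333
held 0.030206353698449106
down True 0.028147670167474027 expected 0.028935256559994536
t 9.2833 w 0.04590996129072881
```

Run:
```python
from h import *
z=pick((.4393,.1672),D(90),.044,25,z=.0250)
t,b=tray("n",-.03,-.035); place(t,b,z+.003,.046)
z=pick((.4328,-.0546),D(132.4),.052,25,lift=.002)
t,b=tray("b",-.03,-.035); place(t,b,z+.003,.05)
```

```text
grip 0.030291824045628662 24.642788891214877 z 0.025 [0.43942754 0.16725856 0.02532846] t 12.675
held 0.030213944560589012
down True 0.02769476122692347 expected 0.028
t 17.375 w 0.04592479612471273
touch True 0.021587869068140808
grip 0.038750142365659684 27.543184451334923 z 0.02358786906814081 [ 0.43293475 -0.05466389  0.02370817] t 20.575
held 0.03889694243053385
down True 0.026730636730426843 expected 0.02658786906814081
t 24.7417 w 0.049859480398125454
```

```bash
cat >> h.py <<'E'
def look(name):
    s=r.read_state(); p,d=optics.get_image("wrist"); cv2.imwrite(f"pics/{name}.png",p[:,:,::-1]); np.savez(f"pics/{name}.npz",p=p,d=d,pos=s["eef_pos"],rot=s["eef_rot"])
    return cloud(d,optics.camera_model("wrist"),s).reshape(-1,3)
def near(P,x,y,R,z0,z1,n=""):
    B=P[(np.hypot(P[:,0]-x,P[:,1]-y)<R)&(P[:,2]>z0)&(P[:,2]<z1)]
    if len(B): print(n,len(B),"mean",np.round(B.mean(0)*1000,1),"mid",np.round((B.min(0)+B.max(0))*500,1),"ext",np.round(np.ptp(B,0)*1000,1))
    else: print(n,0)
    return B
E
python3 - <<'E'
from h import *
z=pick((.5424,-.0394),D(150.7),.052,25,z=.0236)
t,b=tray("b",-.03,.035); place(t,b,z+.003,.05)
command_gripper(.072); A=D(150.6)
r.reach([.575,.03,.2],quat(A)); P=look("w2")
near(P,.655,.0113,.014,.068,.09,"spin"); near(P,.655,.0113,.06,.008,.015,"base"); near(P,.534,.041,.04,.045,.055,"reel")
r.reach([.534,.041,.12],quat(A)); r.move_straight([.534,.041,.03],speed=.12); command_gripper(0,60)
s=r.read_state(); print(s["grip_width"],s["eef_pos"],s["time_s"])
P=look("w3"); near(P,.534,.041,.04,.045,.055,"reel")
E
```

```text
grip 0.039041490158777926 25.338986814022064 z 0.0236 [ 0.54268065 -0.03947424  0.02395589] t 27.9083
held 0.038717803251191715
down True 0.02677216142298091 expected 0.0266
t 32.2917 w 0.049904212137207866
spin 207 mean [654.6   9.9  72.8] mid [655.9  10.5  72. ] ext [10.6 10.5  7.9]
base 9004 mean [652.9   9.5  11.1] mid [655.2  10.4  11.5] ext [98.5 98.6  6.9]
reel 3658 mean [533.9  40.3  49.1] mid [534.2  41.   48.4] ext [53.5 53.3  6.7]
0.05318742136403336 [0.53482456 0.0409342  0.03136779] 35.8833
reel 18173 mean [531.8  37.   49.1] mid [528.6  38.6  50. ] ext [67.7 55.  10. ]
```

Run:
```python
from h import *
A=quat(D(150.6)); s=r.read_state(); x,y,_=s["eef_pos"]
r.move_straight([x,y,.14],speed=.15); t=[.6557,.0106]
r.reach([*t,.14],A); r.move_straight([*t,.105],speed=.1)
hit=r.move_straight([*t,.048],speed=.05,max_force=8); s=r.read_state(); print(hit,s["eef_pos"],s["contact_force"],s["grip_width"],s["time_s"])
p,d=optics.get_image("scene"); cv2.imwrite("pics/s1.png",cv2.resize(p[200:380,260:500,::-1],None,fx=3,fy=3))
```

```text
False [0.6559821  0.0105899  0.04845256] [ 0.4664862   0.45845064 -2.53335755] 0.052974662625614545 39.175
```

View pics/s1.png

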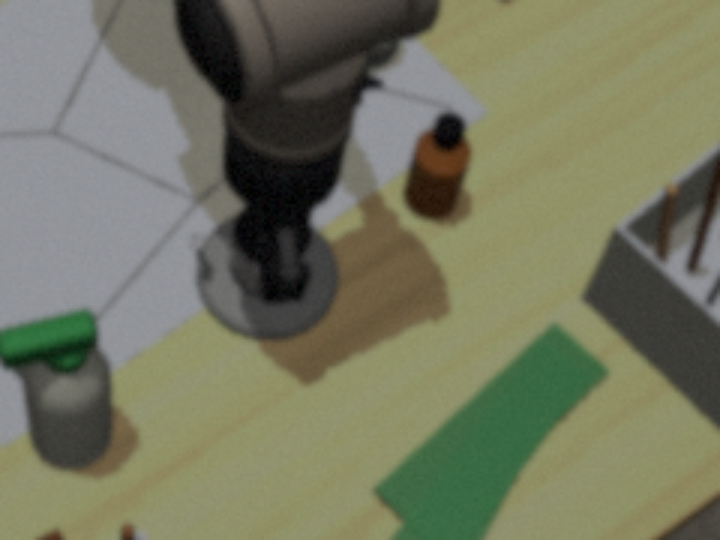

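The gripper is over the base at about (270,270) in the crop. It went down to z = 48 mm without resistance, so the reel is threaded on the spindle. I'll seat it, release and check.

Run:
```python
from h import *
t=[.6557,.0106]
hit=r.move_straight([*t,.038],speed=.03,max_force=8); s=r.read_state(); print(hit,s["eef_pos"],s["contact_force"])
command_gripper(.072); r.move_straight([*t,.16],speed=.15)
r.reach([.42,.04,.25],quat(D(90))); r.hold(.3)
cam=optics.camera_model("top"); p,d=optics.get_image("top"); P=cloud(d,cam).reshape(-1,3)
np.savez("pics/top1.npz",p=p,d=d); cv2.imwrite("pics/top1.png",p[:,:,::-1])
near(P,.655,.01,.04,.045,.067,"reel top (want z 62)")
for n,b in (("jar",(.536,.1848,.035,.04,.06)),("bit",(.5357,-.188,.02,.02,.035)),("oil",(.666,.142,.03,.06,.12)),("foil",(.442,-.1624,.04,.004,.015)),("spray",(.671,-.166,.07,.08,.2))): near(P,*b,n)
for k,z in (("n",.0145),("b",.009)):
    for y in (.035,-.035):
        c,_=tray(k,-.03,y); near(P,*c,.01,-.01,.05,k+f" want top {z}")
print(r.read_state()["time_s"])
```

```text
True [0.65633352 0.01056237 0.04339358] [-0.73426636  0.04635152  4.75665127]
reel top (want z 62) 587 mean [655.1   9.2  62. ] mid [654.9   9.4  56.2] ext [51.7 51.  21.3]
jar 511 mean [536.1 185.9  50.3] mid [535.7 187.1  48.1] ext [45.9 48.1 14.7]
bit 87 mean [ 535.6 -188.2   25.5] mid [ 535.6 -189.2   25.7] ext [21.9 21.9 11.4]
oil 364 mean [665.9 141.9  82.1] mid [668.9 144.4  84. ] ext [39.5 38.6 47.8]
foil 494 mean [ 441.9 -163.     8.5] mid [ 442.7 -162.     8.7] ext [57.7 70.3  9.4]
spray 1068 mean [ 670.7 -166.2  135.6] mid [ 677.2 -175.   124.2] ext [53.4 73.2 88.3]
n want top 0.0145 81 mean [ 451.9 -322.2   14.4] mid [ 451.5 -323.    14.5] ext [18.  19.1  7.1]
n want top 0.0145 78 mean [ 460.1 -391.9   14.4] mid [ 459.8 -392.1   14.8] ext [18.1 18.4  7.3]
b want top 0.009 76 mean [446.1 417.    9.5] mid [445.7 417.4   9.1] ext [18.2 18.5  7.9]
b want top 0.009 71 mean [450.1 347.3   9.4] mid [450.5 347.6   9.3] ext [18.1 18.1  5.9]
42.1167
```

View pics/top1.png

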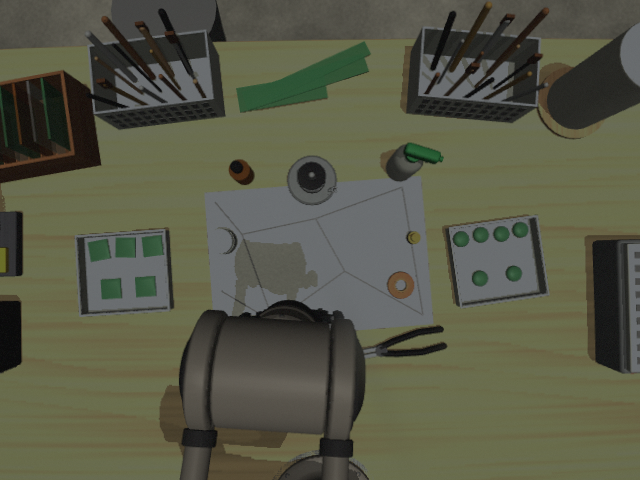

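The top view shows both bevels in the left tray at (111,289) and (146,287), and both nuggets in the right tray at (480,278) and (513,273). The reel is on the stand at (312,178), and the bystanders have not moved. I'm handing the job in.

```bash
python3 -c "
from workcell import r
print(r.finish_job())"
```

```text
the job is handed in; nothing more can be done
None
```

I handed the job in at about 42 s: both nuggets and both bevels lie on the floors of their trays, the reel is down on its stand, and the final top view shows the bystanders where they were; no verdict came back.

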